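Move a finished job ticket to the next rail and advance the queue

TASK

The job in the red ticket holder is finished: lift it off the grey stand's rail, over the end stop, hang it on the blue stand's rail and leave it up against that rail's green end stop. Then slide the yellow holder along the grey stand's rail, without taking it off, until it is up against the green end stop there. Leave both holders hanging freely, do not drop either, and leave the mug behind the stands and the stapler where they are.

Things in the scene. Friction and masses are not known exactly. Their poses are not given: they have to be found in the camera images.
- waiting_stand: Fixed stand, grey base 90 x 260 x 12 mm. Its steel rail, 10 mm thick in x, runs along y; rail top z = 135 mm. An upright end stop (10 x 10 mm) at each rail end rises 23 mm above the rail top: GREEN at +y, dark steel at -y, 240 mm apart. Origin: centre of the underside. Both holders hang on it at first, red nearer the green stop.
- done_stand: Fixed stand, blue base 90 x 260 x 12 mm. Its steel rail, 10 mm thick in x, runs along y; rail top z = 135 mm. An upright end stop (10 x 10 mm) at each rail end rises 23 mm above the rail top: GREEN at +y, dark steel at -y, 240 mm apart. Origin: centre of the underside. Its rail is empty at the start. Stands are roughly end to end, in either order.
- red_holder: Red saddle-shaped ticket holder, 28 x 70 x 140 mm, 0.12 kg, straddling the rail; y along the rail. Origin: mid underside of its 6 mm bridge, which rests on the rail top. Two 3 mm panels with a 22 mm gap in x, open below, reach 88 mm below the origin; grip tab 10 mm thick in x, 32 mm in y, 6 to 52 mm above it. Lift 90 mm to leave a rail upward, 23 mm to pass a stop.
- yellow_holder: Yellow saddle-shaped ticket holder, 28 x 70 x 140 mm, 0.12 kg, straddling the rail; y along the rail. Origin: mid underside of its 6 mm bridge, which rests on the rail top. Two 3 mm panels with a 22 mm gap in x, open below, reach 88 mm below the origin; grip tab 10 mm thick in x, 32 mm in y, 6 to 52 mm above it. Lift 90 mm to leave a rail upward, 23 mm to pass a stop.
- red_holder_tab (a point): Middle of the red holder's grip tab, 32 mm above the holder's origin, where it is gripped from above with the fingers closing across the rail.
- yellow_holder_tab (a point): The same point of the yellow holder.
- waiting_stand_stop (a point): Grey stand: inner face of the green end stop, at the height of the rail top, on the rail's centre line (120 mm along +y from the stand's centre). A holder against the stop has its origin 35 mm short of this point.
- done_stand_stop (a point): Blue stand: the same point at its green end stop.
- mug: White mug with a handle, 82 x 114 x 91 mm, standing just behind the stands (another mug stands far off at the right end of the counter); origin under its centre. Bystander.
- stapler: Dark blue desk stapler, 36 x 142 x 53 mm, to the right of the stands; origin under its centre. Bystander.
There are look-alikes about, which are no part of the job. There is more than one size of the yellow_holder; the one meant has the size given above.

How it is judged:
On the way, in this order (a step that is already met when the one before it is completed fails the run):
1. the red holder hangs on the blue stand's rail against its green end stop (x of red_holder in the frame of done_stand between -0.012 and 0.012 m and z of red_holder in the frame of done_stand between 0.129 and 0.142 m and y of red_holder in the frame of done_stand between 0.073 and 0.092 m and angle between red_holder's own z axis and vertical below 0.2 rad and contact force between red_holder and done_stand above 0.2 N), for 0.2 s.
2. then the yellow holder is slid up against the green end stop of the grey stand's rail (x of yellow_holder in the frame of waiting_stand between -0.012 and 0.012 m and z of yellow_holder in the frame of waiting_stand between 0.129 and 0.142 m and y of yellow_holder in the frame of waiting_stand between 0.073 and 0.092 m and angle between yellow_holder's own z axis and vertical below 0.2 rad and contact force between yellow_holder and waiting_stand above 0.2 N), for 0.2 s.
At the end, for the whole second after the job is handed in: The red holder hangs upright on the blue stand's rail and the yellow one on the grey stand's rail, each straddling the rail and resting on it, within 12 mm of its green end stop (tilt under 0.2 rad), both released and at rest (all of step 1 and all of step 2 and linear speed of each of red_holder, yellow_holder below 0.03 m/s and contact force between each of red_holder, yellow_holder and the fingers below 0.1 N); the robot touches nothing.
It fails at once if the yellow holder is lifted off its rail (more than 25 mm) (z of yellow_holder in the frame of waiting_stand above 0.16 m).
It fails at once if a holder is dropped (height (world z) of any of red_holder, yellow_holder below 0.11 m).
It fails at once if the mug or stapler is pushed away (more than 30 mm) (distance of any of mug, stapler from where it was at the start of the episode above 0.03 m).
It also fails if it takes over 66 s, if anything falls off the work surface, if the arm or the gripper's body presses on something with over 40 N, if the wrist force passes 120 N, or if a joint passes its speed limit or range.

ROBOT

A 7-joint arm with a two-finger parallel gripper is mounted at the origin on a cart in front of the work surface, level with it; the furniture and walls round the work are solid. World frame = base frame: x ahead of the robot, y to its left, z up, the work surface at z = 0. Lengths are in m, angles in rad, forces in N, time in s.
With the tool pointing down it reaches from about 0.4 to 0.9 m from the base axis. Payload 5.5 kg.
Tool frame: the origin (TCP) lies at the centre of the arm's flange, where the gripper is bolted on; the fingertips stand 178 mm ahead of it and the grasp point (between the pads) lies 159 mm ahead of it; x points along the fingers, y is the direction in which the jaws open and shut, and the axes are right-handed (so a half turn about x gives the same grasp; the last joint's range is limited). The gripper opens to 92 mm and grips with 3 to 60 N. Pads are 19 mm wide; open, the fingers measure 130 mm over their backs; the gripper's body (75 mm by 190 mm) begins 47 mm behind the grasp point.
Start: joints at [1.541, 0.501, -0.427, 1.55, 0.221, 1.138, -0.21], TCP at [0.188, -0.622, 0.405] pointing down, gripper open.
Joint ranges: [-2.88, 2.88], [-0.31, 2.03], [-1.54, 1.56], [0.2, 2.42], [-1.41, 4.55], [0.19, 2.02], [-2.57, 2.57]. Speed limits (rad/s): [2.57, 2.57, 3.14, 3.14, 3.14, 3.14, 3.14].

INTERFACE

Orientations are given as a unit quaternion [x, y, z, w].
In Python, from station import r, eyes gives the robot as it stands. The module is installed in compiled form; this text tells all that it offers. Calls block until the motion is done:
- r.move_to(position, orientation): joint-space move of the TCP to a pose.
- r.servo_line(position, ori=None, vel=0.15, max_force=None): straight line of the TCP; ori=None keeps the orientation; vel is the mean speed in m/s. With max_force (N) it stops when the force on the tool has changed by that much, and returns True; else False.
- r.move_j(angles): joint-space move.
- r.set_gripper(opening): finger opening in m; the grip force is fixed at half the most; returns when the fingers have stopped.
- r.dwell(seconds).
- r.inverse_kinematics(position, orientation): joint angles nearest the present ones, or None.
- eyes.read_camera(name): name is "scene" or "top" or "wrist"; returns (picture, depth): 400x640x3 uint8, red, green, blue; 400x640 float32, m along the optical axis (not along the pixel's ray), 0 where there is no reading.
- eyes.camera_info(name): a dict with "intrinsics" (3x3 intrinsics, pixels), "D" ([k1, k2, p1, p2, k3] as OpenCV has them; the pictures are not rectified), "rvec" (rotation vector, rad) and "tvec" (3), from world to camera coordinates, as OpenCV has them; the wrist camera has in their place "T_tool_cam" (4x4, takes a point from camera to tool coordinates, whose origin is the TCP and whose axes are the tool frame's). Camera axes: x right, y down, z forward; pixel columns grow to the right and rows downward; lengths in m; the calibration is good to about 2 mm. A picture is of the moment at which its call begins: read the wrist's pose just before it. camera_info takes no time and is no camera call.
A pose or a line that the arm cannot do raises r.PlanningError and nothing moves.
- r.hand_in(): hands the job in, once; it reports no verdict.
Readings, each from a call of its own:
- r.read_time_s(): time.
- r.read_joint_positions(): joint angles.
- r.read_qvel(): joint speeds.
- r.read_effort(): joint torques, N m.
- r.read_tcp_pos(): TCP position.
- r.read_tool_rot(): TCP orientation.
- r.read_contact_force(): force on the tool from outside, world axes, zero at the start.
- r.read_moment(): the same for the moment, N m.
- r.read_gripper_width(): finger opening in m.
Only numpy, scipy, OpenCV 4.12 (cv2) and the standard library are available. Lean on these libraries where they do the work, as an engineer would, in place of code of your own. Each camera call takes 0.05 s, during which the arm holds its last target.

## Working session

There is one attempt and no reset: what is moved stays moved. The work goes in short steps, each a Python script; the robot and the scene stay as the last script left them, time stands still between calls to the robot, and variables do not carry over. Pictures are saved under pics/ and viewed, and the job is handed in when it is done.

```bash
mkdir -p pics; ls; python3 - <<'E'
from station import r, eyes
import cv2,numpy as np
for n in ["scene","top","wrist"]:
    p,d=eyes.read_camera(n)
    cv2.imwrite(f"pics/{n}0.png",p[:,:,::-1]); np.savez(f"pics/{n}0.npz",p=p,d=d)
    print(n,eyes.camera_info(n))
print(r.read_time_s(),r.read_tcp_pos(),r.read_tool_rot(),r.read_gripper_width())
E
```

```text
pics
scene {'intrinsics': array([[480.97162711,   0.        , 319.49384829],
       [  0.        , 480.97162711, 195.33409449],
       [  0.        ,   0.        ,   1.        ]]), 'D': array([-0.14500913,  0.        ,  0.        ,  0.        ,  0.        ]), 'rvec': array([ 0.70412112, -2.48110674,  1.31317265]), 'tvec': array([0.46867687, 0.28338743, 1.20667843])}
top {'intrinsics': array([[432.43394618,   0.        , 323.70076404],
       [  0.        , 432.43394618, 194.15876156],
       [  0.        ,   0.        ,   1.        ]]), 'D': array([-0.05743073,  0.        ,  0.        ,  0.        ,  0.        ]), 'rvec': array([ 2.12274524, -2.11548958,  0.18235429]), 'tvec': array([-0.04505997,  0.59380852,  1.30320429])}
wrist {'intrinsics': array([[309.82334255,   0.        , 321.93762338],
       [  0.        , 309.82334255, 200.22099285],
       [  0.        ,   0.        ,   1.        ]]), 'D': array([-0.06016392,  0.        ,  0.        ,  0.        ,  0.        ]), 'T_tool_cam': array([[ 8.98738405e-04, -3.02963832e-01,  9.53001631e-01,
         1.97209043e-02],
       [ 9.99999348e-01,  9.44098544e-04, -6.42926608e-04,
         8.11105397e-04],
       [-7.04943943e-04,  9.53001587e-01,  3.02964482e-01,
        -8.15591614e-02],
       [ 0.00000000e+00,  0.00000000e+00,  0.00000000e+00,
         1.00000000e+00]])}
0.15 [ 0.1874976  -0.62208792  0.40390949] [-0.69947387 -0.10370169  0.69960428 -0.10264559] 0.09238243288204846
```

View pics/scene0.png

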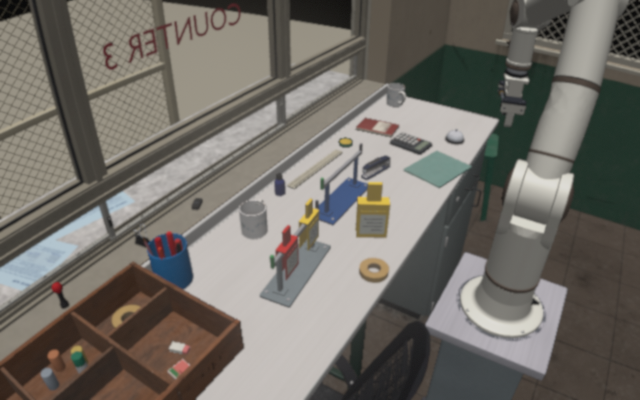

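View pics/top0.png

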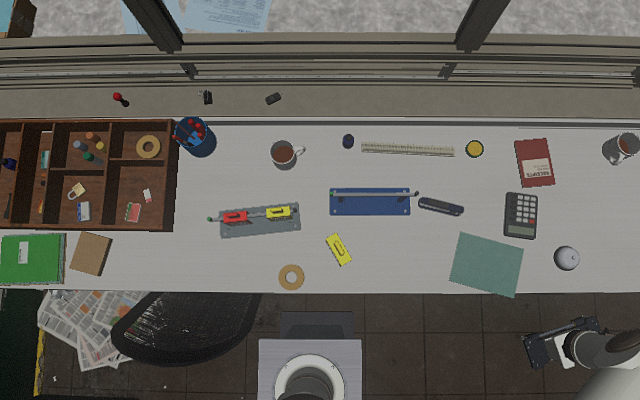

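View pics/wrist0.png

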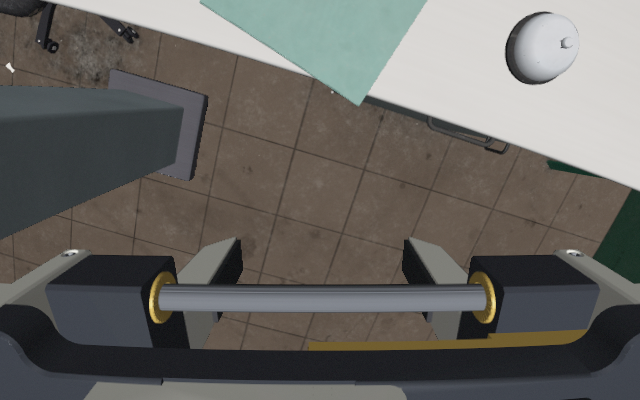

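The scene view shows red at (288,252) and yellow at (310,230) hanging on the grey stand. The blue stand is at (342,195) and a larger yellow one stands free on the counter at (374,212).

Candidates, by top-view pixel:
- **Red:** holder on the grey rail at (234,216). The red book at (534,162) and the pens are not it.
- **Yellow:** holder on the grey rail at (278,212). The free-standing one at (338,249) is the wrong size and not on the rail.
- **Green stops:** (210,219) on grey and (332,193) on blue.

I'll check these in a crop and measure.

```bash
cat > h.py <<'E'
import cv2,numpy as np
from station import r,eyes
def ray_plane(n,uv,z):
    c=eyes.camera_info(n);R=cv2.Rodrigues(c['rvec'])[0];t=c['tvec']
    u=cv2.undistortPoints(np.array([[uv]],float),c['intrinsics'],c['D'])[0,0]
    o=-R.T@t; d=R.T@np.array([u[0],u[1],1]); return o+d*(z-o[2])/d[2]
def cloud(n,d,T=None):
    c=eyes.camera_info(n)
    vv,uu=np.mgrid[0:400,0:640]
    u=cv2.undistortPoints(np.stack([uu.ravel(),vv.ravel()],1)[:,None].astype(float),c['intrinsics'],c['D'])[:,0]
    P=np.c_[u,np.ones(len(u))]*d.reshape(-1,1)
    if T is None:
        R=cv2.Rodrigues(c['rvec'])[0]; W=(P-c['tvec'])@R
    else: W=P@T[:3,:3].T+T[:3,3]
    W[d.ravel()==0]=np.nan
    return W.reshape(400,640,3)
E
python3 - <<'E'
from h import *
z=np.load('pics/top0.npz');p=z['p'];d=z['d']
cv2.imwrite('pics/topcrop.png',cv2.resize(p[160:280,190:470],None,fx=2.85,fy=2.85,interpolation=cv2.INTER_CUBIC)[:,:,::-1])
W=cloud('top',d); hsv=cv2.cvtColor(p,cv2.COLOR_RGB2HSV)
m={'red':((hsv[...,0]<8)|(hsv[...,0]>172))&(hsv[...,1]>150)&(hsv[...,2]>90),
 'yel':(abs(hsv[...,0].astype(int)-27)<6)&(hsv[...,1]>140)&(hsv[...,2]>120),
 'grn':(abs(hsv[...,0].astype(int)-65)<20)&(hsv[...,1]>80)}
for k,mm in m.items():
    mm=mm.astype(np.uint8); mm[:140]=0;mm[290:]=0
    n,l,s,c=cv2.connectedComponentsWithStats(mm)
    for i in range(1,n):
        if s[i,4]<6 or s[i,0]<190: continue
        w=W[l==i]; zs=w[:,2]
        top=w[zs>np.nanmax(zs)-.012]
        print(k,s[i],c[i].round(1),'zmax',np.nanmax(zs).round(3),'topc',np.nanmean(top,0).round(3),len(top), 'rng',np.nanmin(w,0).round(3),np.nanmax(w,0).round(3))
for zlo,zhi in((.12,.145),(.145,.2)):
  mm=((W[...,2]>zlo)&(W[...,2]<zhi)).astype(np.uint8); mm[:165]=0;mm[260:]=0;mm[:,:195]=0;mm[:,430:]=0
  n,l,s,c=cv2.connectedComponentsWithStats(mm)
  for i in range(1,n):
    if s[i,4]>3: print(zlo,s[i],c[i].round(1),np.nanmean(W[l==i],0).round(3))
E
```

```text
red [223 211  24  12 181] [234.8 216.6] zmax 0.19 topc [0.511 0.215 0.186] 31 rng [0.494 0.181 0.013] [0.539 0.283 0.19 ]
red [530 220   4   3   8] [531.6 221.1] zmax 0.02 topc [ 0.514 -0.711  0.018] 8 rng [ 0.511 -0.716  0.014] [ 0.518 -0.705  0.02 ]
yel [468 142  14  14 156] [474.5 148.3] zmax 0.026 topc [ 0.756 -0.54   0.019] 145 rng [ 0.733 -0.563  0.01 ] [ 0.778 -0.517  0.026]
yel [266 206  24  12 191] [277.8 211.5] zmax 0.191 topc [0.526 0.091 0.185] 35 rng [0.509 0.057 0.006] [0.56  0.138 0.191]
yel [326 233  26  33 368] [338.4 248.9] zmax 0.187 topc [ 0.42  -0.087  0.183] 62 rng [ 0.373 -0.13  -0.004] [ 0.467 -0.051  0.187]
grn [330 191   3   4  10] [331.  192.8] zmax 0.162 topc [ 0.578 -0.066  0.157] 8 rng [ 0.575 -0.068  0.011] [ 0.613 -0.063  0.162]
grn [207 217   4   4  10] [208.4 218.3] zmax 0.159 topc [0.502 0.289 0.155] 8 rng [ 0.499  0.285 -0.005] [0.528 0.336 0.159]
0.12 [330 193  87   4 332] [373.5 194.5] [ 0.579 -0.191  0.133]
0.12 [209 206  88  18 512] [254.6 215.4] [0.515 0.158 0.137]
0.12 [326 233  26  27 251] [337.4 247.2] [ 0.424 -0.084  0.124]
0.145 [330 192   3   4  11] [331.1 193.6] [ 0.577 -0.066  0.155]
0.145 [415 192   4   4  14] [416.5 193.3] [ 0.579 -0.314  0.154]
0.145 [270 208  13   6  64] [276.2 210.4] [0.524 0.09  0.177]
0.145 [293 208   3   4  12] [294.  209.5] [0.53  0.041 0.153]
0.145 [227 213  13   6  65] [232.7 215.5] [0.509 0.214 0.175]
0.145 [207 218   5   3  12] [208.8 218.9] [0.502 0.288 0.154]
0.145 [334 241  11  15  81] [338.6 248.2] [ 0.418 -0.087  0.18 ]
```

```bash
ls -la pics
```

```text
total 6640
drwxr-xr-x 2 agent agent    4096 Dec  7 05:44 .
drwxr-xr-x 3 agent agent    4096 Dec  7 05:44 ..
-rw-r--r-- 1 agent agent 1792490 Dec  7 05:44 scene0.npz
-rw-r--r-- 1 agent agent  373888 Dec  7 05:44 scene0.png
-rw-r--r-- 1 agent agent 1792490 Dec  7 05:44 top0.npz
-rw-r--r-- 1 agent agent  428376 Dec  7 05:44 top0.png
-rw-r--r-- 1 agent agent  271016 Dec  7 05:44 topcrop.png
-rw-r--r-- 1 agent agent 1792490 Dec  7 05:44 wrist0.npz
-rw-r--r-- 1 agent agent  326110 Dec  7 05:44 wrist0.png
```

View pics/topcrop.png

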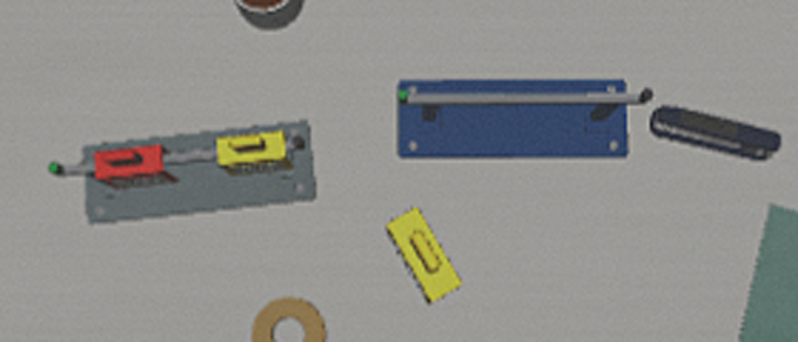

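The crop confirms it. Red and yellow sit on the grey rail, with its green stop at crop (55,168). The free-standing yellow one is a thicker block off the rail, so I reject it. The blue green stop is at crop (402,95). The measured stop spacings (250 and 248 mm) match. Next I'll hover over red and refine with the wrist camera.

```bash
cat >> h.py <<'E'
from scipy.spatial.transform import Rotation as Rot
def quat(yaw,flip):
    # tool x down, tool y across rail (rail yaw), z=x cross y
    x=np.array([0,0,-1.]); s=-1 if flip else 1
    y=s*np.array([np.cos(yaw),np.sin(yaw),0]); return Rot.from_matrix(np.c_[x,y,np.cross(x,y)]).as_quat()
def Ttool():
    T=np.eye(4);T[:3,:3]=Rot.from_quat(r.read_tool_rot()).as_matrix();T[:3,3]=r.read_tcp_pos();return T
def wrist(name):
    T=Ttool()@eyes.camera_info('wrist')['T_tool_cam']
    p,d=eyes.read_camera('wrist');cv2.imwrite(f'pics/{name}.png',p[:,:,::-1]);np.savez(f'pics/{name}.npz',p=p,d=d,T=T)
    return p,d,cloud('wrist',d,T)
E
python3 - <<'E'
from h import *
q=r.read_tool_rot();print(Rot.from_quat(q).as_matrix().round(2))
for f in(0,1):
  for P,yaw in(([.509,.214,.47],.112),([.578,-.106,.47],.004),([.578,-.106,.33],.004),([.52,.09,.33],.112),([.498,.214,.326],.112)):
    j=r.inverse_kinematics(P,quat(yaw,f));print(f,P,None if j is None else np.round(j,2))
E
```

```text
[[-0.    0.29 -0.96]
 [ 0.   -0.96 -0.29]
 [-1.   -0.   -0.  ]]
0 [0.509, 0.214, 0.47] [ 0.5   0.54 -1.29  1.71  0.53  1.31 -0.79]
0 [0.578, -0.106, 0.47] [ 0.89  0.48 -1.03  1.62  0.43  1.28 -0.21]
0 [0.578, -0.106, 0.33] [ 0.84  0.65 -0.98  1.77  0.61  1.06 -0.35]
0 [0.52, 0.09, 0.33] [ 0.61  0.58 -1.08  1.91  0.6   1.02 -0.63]
0 [0.498, 0.214, 0.326] [ 0.46  0.78 -1.3   1.88  0.83  1.17 -1.03]
1 [0.509, 0.214, 0.47] [ 0.5   0.54 -1.29  1.71  0.53  1.31  2.35]
1 [0.578, -0.106, 0.47] [-0.76  0.66  1.36  1.68 -0.66  1.36 -2.43]
1 [0.578, -0.106, 0.33] [-0.53  0.61  0.92  1.81 -0.57  1.01 -2.52]
1 [0.52, 0.09, 0.33] [ 0.72  0.74 -1.3   1.91  0.8   1.14  2.36]
1 [0.498, 0.214, 0.326] [ 0.46  0.78 -1.3   1.88  0.83  1.17  2.11]
```

```bash
python3 - <<'E'
from h import *
r.move_to([.51,.214,.47],quat(.112,0))
p,d,W=wrist('w1'); print(r.read_time_s(),r.read_tcp_pos())
E
```

```text
3.3417 [0.51049547 0.21315569 0.46981858]
```

View pics/w1.png

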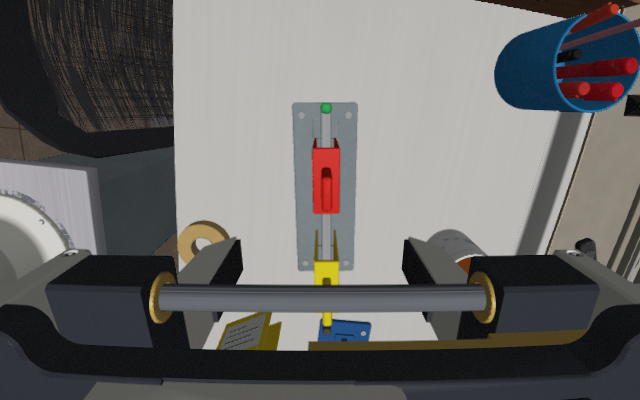

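The wrist view shows the green stop at (326,107), the red tab around (326,193) and yellow behind at (326,270). The rail is vertical in the picture, so the yaw is right.

```bash
python3 - <<'E'
from h import *
z=np.load('pics/w1.npz');p=z['p'];W=cloud('wrist',z['d'],z['T']);hsv=cv2.cvtColor(p,cv2.COLOR_RGB2HSV)
box=np.zeros((400,640),bool);box[95:285,285:365]=1
red=((hsv[...,0]<8)|(hsv[...,0]>172))&(hsv[...,1]>150)&box
grn=(abs(hsv[...,0].astype(int)-65)<20)&(hsv[...,1]>80)&box
yel=(abs(hsv[...,0].astype(int)-27)<6)&(hsv[...,1]>140)&box
zz=W[...,2]
def rep(n,m):
    w=W[m];print(n,len(w),np.nanmean(w,0).round(4),'mid',((np.nanpercentile(w,3,0)+np.nanpercentile(w,97,0))/2).round(4))
rep('tabtop',red&(zz>.18)); rep('bridge',red&(zz>.13)&(zz<.15)); rep('green',grn&(zz>.15)); rep('yel',yel&(zz>.18))
rl=box&~red&~grn&~yel&(zz>.12)&(zz<.14)
w=W[rl];k=np.polyfit(w[:,1],w[:,0],1);print(len(w),k,w.mean(0))
for y in(.214,.09,.29):print(y,np.polyval(k,y))
E
```

```text
tabtop 375 [0.5129 0.2178 0.1866] mid [0.513  0.2174 0.1861]
bridge 1281 [0.5125 0.2223 0.1413] mid [0.5129 0.2174 0.1412]
green 96 [0.5045 0.29   0.1577] mid [0.5045 0.2899 0.1573]
yel 23 [0.5077 0.2425 0.3694] mid [0.5077 0.2426 0.3695]
817 [-0.11327995  0.53693313] [0.51377015 0.20447555 0.13430671]
0.214 0.512691224649759
0.09 0.5267379389387622
0.29 0.5040819481500475
```

```bash
python3 - <<'E'
from h import *
q=quat(.113,0)
r.servo_line([.513,.2175,.40],q,vel=.12)
print(r.servo_line([.513,.2175,.327],q,vel=.08,max_force=8), r.read_tcp_pos(), r.read_contact_force())
r.set_gripper(0.0); print(r.read_gripper_width(), r.read_contact_force(), r.read_tcp_pos(),r.read_time_s())
E
```

```text
False [0.51317469 0.2177785  0.32748486] [-0.31624074 -0.25010805  0.14279128]
0.009763961742485318 [ 0.42531201  0.78371123 -0.20326825] [0.51302288 0.21750222 0.32697199] 6.3667
```

```bash
python3 - <<'E'
from h import *
q=quat(.113,0)
r.servo_line([.513,.2175,.47],q,vel=.12)
print(r.read_gripper_width(), r.read_contact_force())
r.servo_line([.580,-.120,.47],quat(.004,0),vel=.12)
p,d,W=wrist('w2'); print(r.read_tcp_pos(),r.read_gripper_width(),r.read_time_s())
E
```

```text
0.009983877403346077 [-0.32615231  0.5731225  -1.95952601]
[ 0.57996328 -0.11964205  0.47009094] 0.009833617628769034 10.775
```

View pics/w2.png

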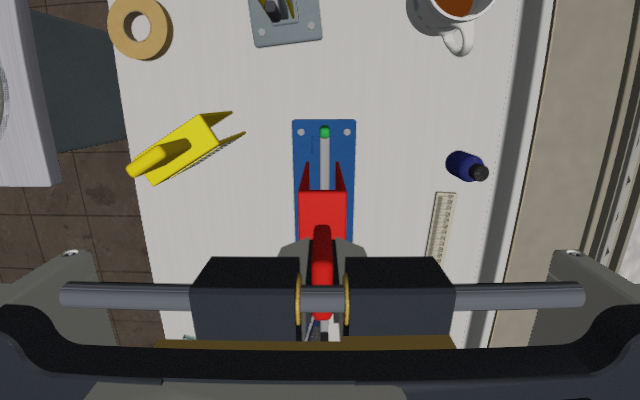

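The held red holder is at (322,215). Below it the blue green stop is at (324,132) with its rail aligned.

```bash
python3 - <<'E'
from h import *
z=np.load('pics/w2.npz');p=z['p'];W=cloud('wrist',z['d'],z['T']);hsv=cv2.cvtColor(p,cv2.COLOR_RGB2HSV)
box=np.zeros((400,640),bool);box[120:195,290:360]=1;zz=W[...,2]
grn=(abs(hsv[...,0].astype(int)-65)<20)&(hsv[...,1]>80)&box&(zz>.15)
w=W[grn];print(len(w),np.nanmean(w,0),np.nanpercentile(w,2,0),np.nanpercentile(w,98,0))
rl=box&(zz>.125)&(zz<.145)&(hsv[...,1]<80)
w=W[rl];k=np.polyfit(w[:,1],w[:,0],1);print(len(w),k,w.mean(0), np.polyval(k,[-.07,-.12]))
red=((hsv[...,0]<8)|(hsv[...,0]>172))&(hsv[...,1]>150); red[:,:270]=0;red[:,370:]=0;red[:160]=0;red[300:]=0
b=red&(zz>.275)&(zz<.295);w=W[b];print('bridge',len(w),np.nanmean(w,0),np.nanpercentile(w,1,0),np.nanpercentile(w,99,0))
# yaw of bridge from edges
ys=w[:,1];e=[]
for y0 in np.arange(ys.min(),ys.max(),.006):
    s=w[(ys>=y0)&(ys<y0+.006)]
    if len(s)>20:e.append((y0+.003,(s[:,0].min()+s[:,0].max())/2))
print(np.round(e,4))
E
```

```text
98 [ 0.5812764  -0.06458927  0.15757159] [ 0.57727511 -0.06912758  0.15498777] [ 0.58569582 -0.06013129  0.15942536]
462 [-0.00914837  0.58048896] [ 0.58139247 -0.09876167  0.1349409 ] [0.58112935 0.58158677]
bridge 2222 [ 0.57918915 -0.09806984  0.28445669] [ 0.56574347 -0.11392683  0.27984939] [ 0.59263477 -0.08565279  0.29327754]
[[-0.1121  0.5794]
 [-0.1061  0.5793]
 [-0.1001  0.579 ]
 [-0.0941  0.5792]
 [-0.0881  0.5792]]
```

```bash
python3 - <<'E'
from h import *
q=quat(.007,0)
r.servo_line([.582,-.111,.47],q,vel=.1)
print(r.servo_line([.582,-.111,.35],q,vel=.08,max_force=5), r.read_tcp_pos(), r.read_contact_force())
print(r.servo_line([.582,-.111,.3265],q,vel=.03,max_force=4), r.read_tcp_pos(), r.read_contact_force())
f0=r.read_contact_force()
z=r.read_tcp_pos()[2]
print(r.servo_line([.582,-.103,z],q,vel=.02,max_force=4), r.read_tcp_pos(), r.read_contact_force(),r.read_time_s())
p,d=eyes.read_camera('scene');cv2.imwrite('pics/s3.png',cv2.resize(p[100:300,220:420],None,fx=3,fy=3)[:,:,::-1])
E
```

```text
False [ 0.58220297 -0.11096526  0.35052032] [-0.63472377  0.17809755 -1.58235582]
True [ 0.58179041 -0.1110492   0.32693367] [-0.34762076  0.25998521  4.22035305]
True [ 0.58185373 -0.11070299  0.32696847] [-1.46576208 -0.67371595  4.6703569 ] 13.625
```

View pics/s3.png

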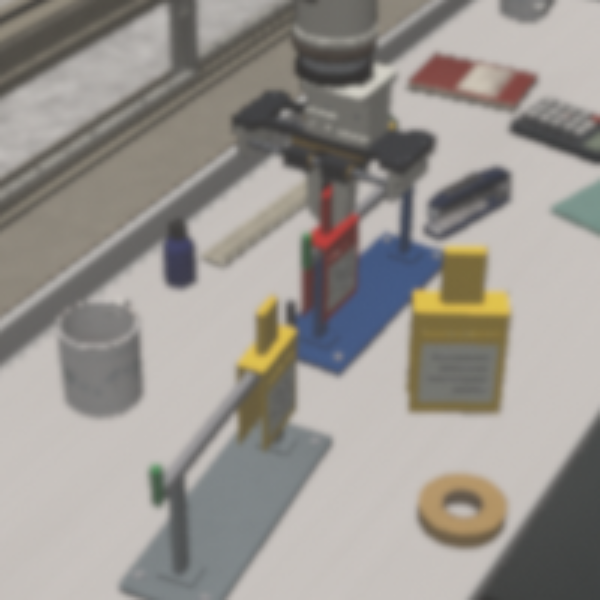

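Red is on the blue rail at crop (335,240). The slide stopped right away because I'm pressing down on the rail, so I'll ease off the load and slide again.

```bash
python3 - <<'E'
from h import *
q=quat(.007,0)
r.servo_line([.582,-.111,.3280],q,vel=.02); r.dwell(.2); print(r.read_contact_force())
print(r.servo_line([.582,-.1015,.3280],q,vel=.02,max_force=6), r.read_tcp_pos(), r.read_contact_force(),r.read_time_s())
r.dwell(.3);print(r.read_tcp_pos(), r.read_contact_force())
E
```

```text
[ 0.97158609 -0.25647466 -1.17081681]
True [ 0.5816889  -0.10372658  0.32744895] [ 0.2240952   0.26626831 -1.35579054] 14.5583
[ 0.58148907 -0.10399731  0.32697251] [-1.20343039  1.455687    1.63645173]
```

```bash
python3 - <<'E'
from h import *
q=quat(.007,0)
r.set_gripper(0.06); r.dwell(.2); print(r.read_contact_force(),r.read_gripper_width())
p0=r.read_tcp_pos()
r.servo_line([p0[0],p0[1],.47],q,vel=.12)
p,d,W=wrist('w4'); print(r.read_tcp_pos(),r.read_time_s())
hsv=cv2.cvtColor(p,cv2.COLOR_RGB2HSV);zz=W[...,2]
red=((hsv[...,0]<8)|(hsv[...,0]>172))&(hsv[...,1]>150); red[:,:270]=0;red[:,370:]=0
for a,b in((.18,.2),(.13,.15)):
    w=W[red&(zz>a)&(zz<b)];print(len(w),((np.nanpercentile(w,2,0)+np.nanpercentile(w,98,0))/2).round(4),np.nanpercentile(w,98,0).round(4))
grn=(abs(hsv[...,0].astype(int)-65)<20)&(hsv[...,1]>80)&(zz>.15)&(zz<.165);grn[:,:290]=0;grn[:,360:]=0
print(np.nanmean(W[grn],0).round(4))
E
```

```text
[-0.4725121   1.30895151 -0.27558581] 0.06000327289757874
[ 0.58124194 -0.10447355  0.46906087] 17.3917
372 [ 0.5803 -0.1045  0.1857] [ 0.5848 -0.0898  0.1883]
1248 [ 0.5802 -0.1047  0.1413] [ 0.5935 -0.0713  0.1429]
[ 0.5813 -0.0643  0.1574]
```

View pics/w4.png

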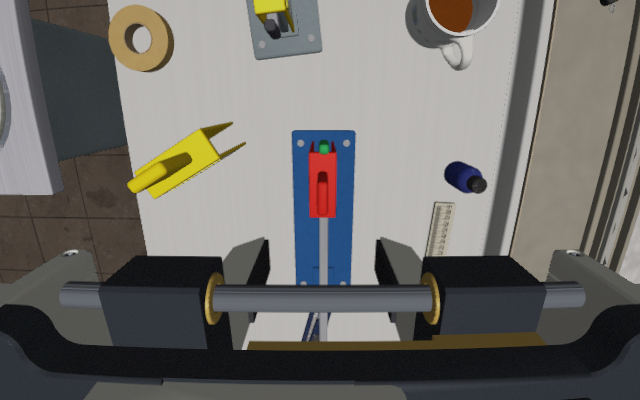

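Red hangs level against the green stop: its centre is at y = -0.1046 and the stop's inner face at -0.0694, so the gap is about 0. Next is yellow.

```bash
python3 - <<'E'
from h import *
q=quat(.113,0)
r.servo_line([.528,.09,.47],q,vel=.15)
p,d,W=wrist('w5'); print(r.read_tcp_pos(),r.read_time_s())
hsv=cv2.cvtColor(p,cv2.COLOR_RGB2HSV);zz=W[...,2]
yel=(abs(hsv[...,0].astype(int)-27)<6)&(hsv[...,1]>140);yel[:,:285]=0;yel[:,370:]=0;yel[250:]=0
for a,b in((.18,.2),(.13,.15)):
    w=W[yel&(zz>a)&(zz<b)];print(len(w),((np.nanpercentile(w,2,0)+np.nanpercentile(w,98,0))/2).round(4),np.nanpercentile(w,2,0).round(4),np.nanpercentile(w,98,0).round(4))
E
```

```text
[0.52844373 0.08887832 0.46978655] 18.9333
374 [0.5276 0.091  0.1852] [0.5223 0.0761 0.182 ] [0.5329 0.1058 0.1885]
1262 [0.5277 0.0911 0.1414] [0.5126 0.0579 0.1398] [0.5429 0.1244 0.143 ]
```

View pics/w5.png

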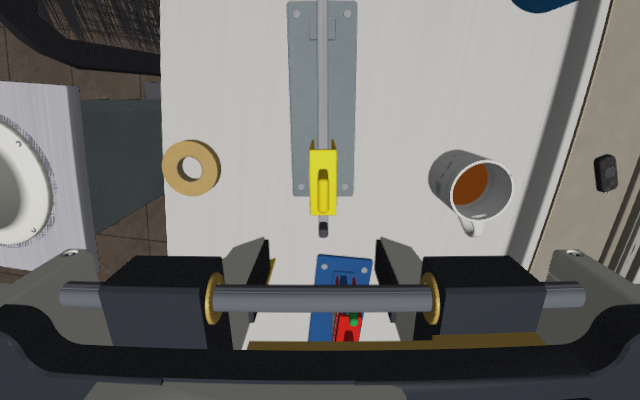

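Yellow's tab is at (322,190), centred at (0.5277, 0.0911), and its bridge is 70 mm long, so it is the right size. I'll grip it and slide it along.

```bash
python3 - <<'E'
from h import *
q=quat(.113,0)
r.servo_line([.5277,.0911,.38],q,vel=.12)
print(r.servo_line([.5277,.0911,.327],q,vel=.08,max_force=8))
r.set_gripper(0.0); print(r.read_gripper_width(), r.read_tcp_pos(), r.read_contact_force())
u=np.array([-.1128,.9936,0]); 
s=np.array([.5277,.0911,.3285])
r.servo_line(s,q,vel=.02); r.dwell(.2); print(r.read_contact_force())
g=s+u*.146
print(r.servo_line(g,q,vel=.06,max_force=12), r.read_tcp_pos(), r.read_contact_force(),r.read_gripper_width(),r.read_time_s())
E
```

```text
False
0.009946197801684962 [0.52776025 0.09105994 0.32699585] [-0.3986541  -0.04266345 -1.08595062]
[-0.08997861 -0.50843712 -0.82112297]
False [0.51131004 0.2359206  0.32846968] [ 0.83119664  0.37041013 -0.7323897 ] 0.009696726178076485 24.5167
```

```bash
python3 - <<'E'
from h import *
q=quat(.113,0)
u=np.array([-.1128,.9936,0]); s=np.array([.5277,.0911,.3280])
print(r.servo_line(s+u*.164,q,vel=.02,max_force=6), r.read_tcp_pos(), r.read_contact_force())
p0=r.read_tcp_pos(); p0[2]=.327
r.servo_line(p0,q,vel=.02); r.dwell(.3); print(r.read_tcp_pos(),r.read_contact_force())
r.set_gripper(0.06); r.dwell(.2); p0=r.read_tcp_pos()
r.servo_line([p0[0],p0[1],.47],q,vel=.12)
p,d,W=wrist('w6'); print(r.read_tcp_pos(),r.read_time_s())
hsv=cv2.cvtColor(p,cv2.COLOR_RGB2HSV);zz=W[...,2]
yel=(abs(hsv[...,0].astype(int)-27)<6)&(hsv[...,1]>140);yel[:,:285]=0;yel[:,370:]=0;yel[250:]=0
for a,b in((.18,.2),(.13,.15)):
    w=W[yel&(zz>a)&(zz<b)];print(len(w),((np.nanpercentile(w,2,0)+np.nanpercentile(w,98,0))/2).round(4))
grn=(abs(hsv[...,0].astype(int)-65)<20)&(hsv[...,1]>80)&(zz>.15)&(zz<.165);grn[:,:290]=0;grn[:,360:]=0
print(np.nanmean(W[grn],0).round(4))
p,d=eyes.read_camera('top');cv2.imwrite('pics/t6.png',cv2.resize(p[130:290,190:470],None,fx=2.85,fy=2.85,interpolation=cv2.INTER_CUBIC)[:,:,::-1])
p,d=eyes.read_camera('scene');cv2.imwrite('pics/s6.png',cv2.resize(p[100:300,220:420],None,fx=3,fy=3)[:,:,::-1])
E
```

```text
True [0.50930425 0.25110794 0.32750431] [-0.24352277 -0.82654551 -1.22686614]
[0.50921127 0.25098051 0.32699492] [-2.06983114 -2.74440084  2.53865744]
[0.5091894  0.25088088 0.4691474 ] 28.35
376 [0.5082 0.2506 0.1855]
1250 [0.5083 0.2506 0.1413]
[0.5043 0.2907 0.1573]
```

View pics/w6.png

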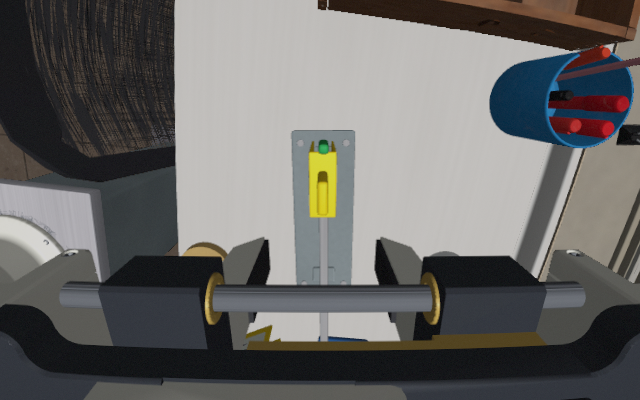

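View pics/s6.png

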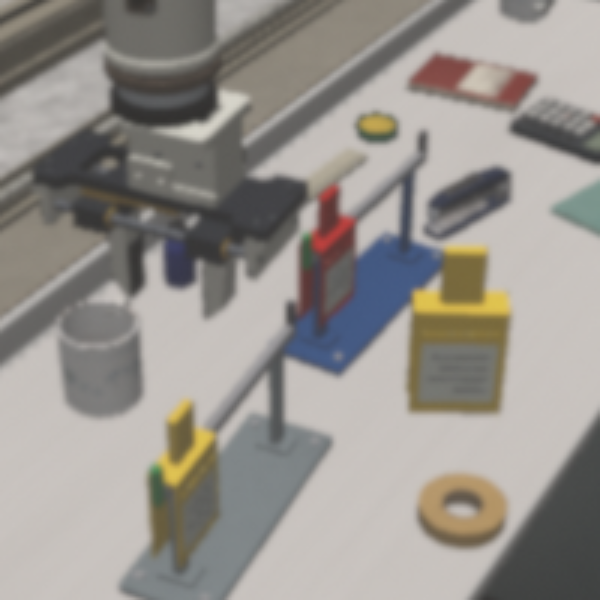

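View pics/t6.png

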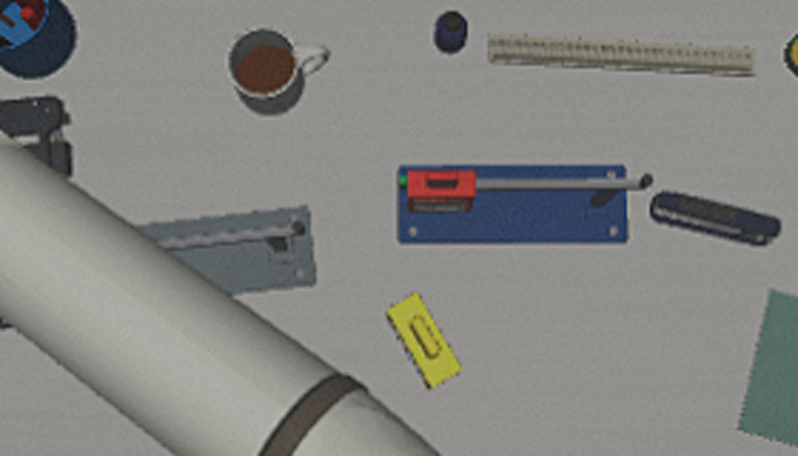

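Both holders hang upright against their green stops: in the scene crop, yellow is at (185,470) and red at (330,260). The mug and stapler haven't moved, and the gripper is clear of everything. I'm handing in.

```bash
python3 - <<'E'
from h import *
r.dwell(.3); print(r.read_contact_force(), r.read_time_s()); print(r.hand_in())
E
```

```text
[ 0.9545082  -0.52597964  0.11353944] 28.75
the job is handed in; nothing more can be done
None
```

I moved the red holder onto the blue stand's rail and left it against the green end stop. I then slid the yellow holder along the grey rail, gripped and never off the rail, until it met its own green stop. The job was handed in at about 29 s of the 66 s allowed; the hand-in reports no verdict.

- **Red holder:** the wrist view showed it 35 mm short of the stop's inner face, which is what contact should give. It was level with the rail and released.
- **Yellow holder:** the wrist view showed it about 40 mm from the stop's centre, which is also contact. Its bridge was at the resting height, and it was released.
- **Bystanders:** the mug and stapler look unmoved in the last top view; I checked this by eye, not by measurement.
- **What disagreed:** red's first slide stopped at once because I was pressing too hard on the rail, so I eased off and repeated it. The top and wrist cameras differed by 2–4 mm, and I used the wrist values.
- **Not re-checked:** after yellow was placed, the arm hid it in the top view, so its final position rests on the wrist and scene views. Red's was last measured just after its release; later views only show it still in place.

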